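# Turn the sample jar to the bench scanner

## Task

The sample jar standing on the scanner's round pad has its label turned to one side. Turn that jar so that its label squarely faces the scanner's window, and leave it standing on the round pad, let go. Keep it upright, and leave the waiting jar beside it alone.

Things in the scene. Friction and masses are not known exactly. Their poses are not given: they have to be found in the camera images.
- jar: Jar to turn: round amber jar, flush black lid, 52 mm diameter throughout, 86 mm tall, 0.18 kg, loose on the scanner's round pad. A white label covers 80 degrees of its wall; a 16 mm wide white seal runs from the label's middle up and over the lid's edge, seen from above. Origin: centre of underside; z up; x out through the label's middle, at first 40 to 98 degrees anticlockwise of scanner x.
- jar_label (a point): The middle of the sample jar's label, on the wall 26 mm from the jar's axis and 34 mm above its underside.
- scanner: Fixed station: metal plate 250 x 110 x 6 mm (x -65 to 185 mm), on it a grey round pad 90 mm across, top 8 mm above the bench, and a white block 72 x 84 mm, top 98 mm above the bench, with a dark window facing the pad. Origin: under the pad's centre, at bench height; x points level from there squarely to the window, 103 mm away; z up.
- spare_jar: The waiting jar, a bystander of the same make and size as the sample jar, standing on the bench off the plate, 140 to 200 mm from the pad's centre on the side away from the scanner block. Not to be moved. Origin: centre of its underside; x axis out through its label.
Mind the look-alikes: they are no part of the job. What is shaped like the jar but yellow is not meant.

How it is judged:
By the outcome, as a careful person would: the job done as asked, in the order asked, and still so for the second after the job is handed in, with the robot touching nothing.
It also fails if it takes over 29 s, if anything falls off the work surface, if the arm or the gripper's body presses on something with over 40 N, if the wrist force passes 120 N, or if a joint passes its speed limit or range.

## Robot

A 7-joint arm with a two-finger parallel gripper is mounted at the origin on the work surface. World frame = base frame: x ahead of the robot, y to its left, z up, the work surface at z = 0. Lengths are in m, angles in rad, forces in N, time in s.
With the tool pointing down it reaches from about 0.35 to 0.9 m from the base axis. Payload 8.1 kg.
Tool frame: the origin (TCP) lies midway between the tips of the shut fingers; the grasp point (between the pads) lies behind it (arm.hold_point_z is the z of the grasp point in the tool frame, in m); z points along the fingers, y is the line along which they close (so a half turn about z gives the same grasp; the last joint's range is limited). The gripper opens to 85 mm and grips with 20 to 120 N. Pads are 22 mm wide; open, the fingers measure 114 mm over their backs; the gripper's body (76 mm by 85 mm) begins 54 mm behind the grasp point. The pads swing forward as they close: fully open they stand 13 mm farther back than shut.
Start: joints at [-1.447, 0.434, 0.025, 1.573, -0.012, 1.134, -0.075], TCP at [0.141, 0.609, 0.206] pointing down, gripper open.
Joint ranges: [-2.62, 2.62], [-0.44, 2.09], [-1.27, 1.32], [0.08, 2.57], [-1.32, 4.46], [0.12, 2], [-2.74, 2.74]. Speed limits (rad/s): [2.22, 2.22, 3.01, 3.01, 3.14, 3.14, 3.14].

## Interface

Orientations are given as a unit quaternion [w, x, y, z].
In Python, from plant import get_state, vision, workorder, arm gives the robot as it stands.
- The arm moves only by the tool move_arm, never from a script. Its argument "moves" is a list of rows, each a list of 3 entries, a list of its own where there are three numbers: the turn, a rotation vector about the world's x, y, z normalised to -1 to 1, where 1 is pi rad, then the shift along the world's x, y, z normalised to -1 to 1, where 1 is 50 cm, then the opening, from 0 (shut) to 1 (fully open). In form: [[[wx, wy, wz], [tx, ty, tz], fingers], ...]. A call has 1 to 5 rows; each row is the pose to reach, as a shift and turn from the pose commanded when the call began, turning the shorter way round; what a row does not reach only later rows make up. A row lasts 1/10 s, in which the tool goes at most 50 mm and 8.59 degrees, less where a joint would pass 70% of its speed; a pose out of reach is approached as far as the arm can. A call with a number of a shift or a turn outside -1 to 1 is refused whole. A call with a gripper value outside its range is refused whole. The fingers move at their own pace and stop on an object; "squeeze" is the grip in N (left out, the last holds). Time passes only in rows, so rows that repeat a pose let the fingers close. It gives the time, the measured TCP pose, the force, the opening and the grip force at its end, in the units of the state.
- get_state(): the state, without advancing time (a new reading comes with each control period).
- vision.get_image(name): name is "side" or "top" or "wrist"; returns a dict with "frame" (480x640x3 uint8, red, green, blue), "fx", "fy", "cx", "cy" (pixels), "extrinsics" (4x4, takes a point from camera to world coordinates); the wrist camera has in their place "T_tool_cam" (4x4, takes a point from camera to tool coordinates, whose origin is the TCP and whose axes are the flange's). Camera axes: x right, y up, looking along -z (the intrinsics and any distortion apply to the point x, -y, -z); pixel columns grow to the right and rows downward; lengths in m; the calibration is good to about 2 mm. A picture is of the moment at which its call begins: read the wrist's pose just before it. There is no depth.
- workorder.hand_in(): hands the job in; it is judged then, once.
The state is a dict: "clock": time; "joint_positions": joint angles; "joint_velocities": joint speeds; "joint_torque": joint torques, N m; "ee_pos": TCP position; "tcp_rot": TCP orientation; "contact_force": force on the tool from outside, world axes, zero at the start; "torque": the same for the moment, N m; "finger_gap": finger opening in m; "gripper_force": force on a finger pad.
Only numpy, scipy, OpenCV 4.12 (cv2) and the standard library are available. Lean on these libraries where they do the work, as an engineer would, in place of code of your own. Each camera call takes 0.05 s, during which the arm holds its last target. There are 200 camera calls.

## Working session

There is one attempt and no reset: what is moved stays moved. The work goes in short steps, Python scripts to look and compute and a tool call to move; the robot and the scene stay as the last step left them, time stands still between calls to the robot, and variables do not carry over. Pictures are saved under pics/ and viewed, at most 10 in all, crops included, and the job is handed in when it is done.

Besides the shell and the picture viewer there is one more tool, called in YAML: its name, and indented under it one key for each argument. move_arm: Moves the arm, as the interface text tells. Scaled input: -1 to 1 covers 50 cm each way for a shift and pi rad each way for a turn. Its arguments: {"type":"object","properties":{"moves":{"type":"array"},"squeeze":{"type":"number"}},"required":["moves"]}

```bash
mkdir -p pics; ls
python3 - <<'E'
from plant import get_state, vision, workorder, arm
import cv2,numpy as np
s=get_state();print(s['clock'],s['ee_pos'],s['tcp_rot'],s['finger_gap'],arm.hold_point_z)
for n in('top','side'):
    d=vision.get_image(n);cv2.imwrite(f'pics/{n}0.png',d['frame'][:,:,::-1])
    print(n,{k:(v.round(4).tolist() if hasattr(v,'round') and k!='fx' else v) for k,v in d.items() if k!='frame'})
    np.savez(f'{n}0.npz',**d)
E
```

```text
pics
0.0 [0.14046766 0.60842839 0.20529552] [-9.35968407e-06  1.13183690e-01  9.93573740e-01 -8.22216970e-04] 0.08522038212249902 -0.0187
top {'fx': 536.9265414460468, 'fy': 536.9265414460468, 'cx': 309.77184933252965, 'cy': 241.69089719126939, 'extrinsics': [[-0.0159, 0.9796, -0.2002, 0.4521], [-0.9999, -0.0152, 0.0052, 0.144], [0.002, 0.2003, 0.9797, 0.7006], [0.0, 0.0, 0.0, 1.0]]}
side {'fx': 454.71651292611045, 'fy': 454.71651292611045, 'cx': 316.83177778585485, 'cy': 242.13999130967318, 'extrinsics': [[0.9871, 0.1039, -0.1217, 0.478], [-0.1593, 0.5615, -0.812, -0.4028], [-0.016, 0.8209, 0.5708, 0.429], [0.0, 0.0, 0.0, 1.0]]}
```

View pics/top0.png

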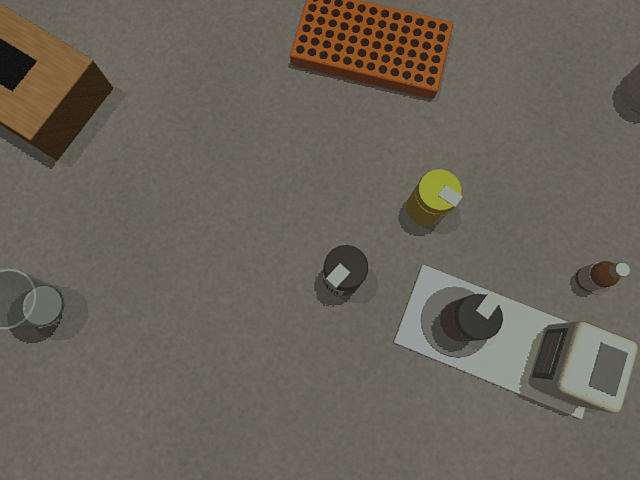

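View pics/side0.png

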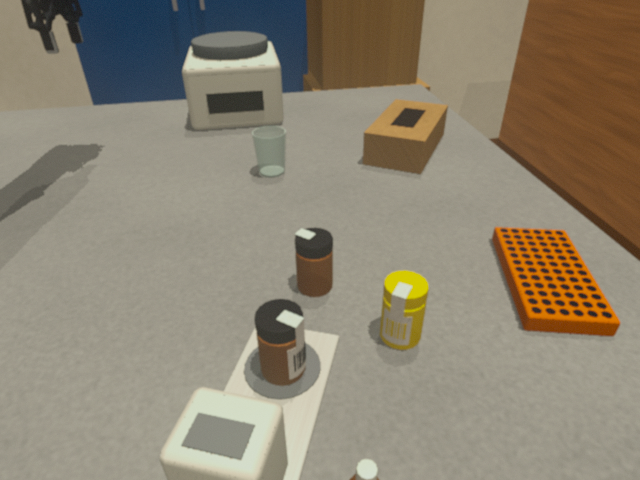

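The top view shows the sample jar's lid near (479,317) with its seal at (489,305), the plate's corners at (424,266), (395,343) and (582,417), and the block on the right. The spare jar is at (346,268) and the yellow look-alike at (440,190). The side view agrees: the sample jar stands on the pad at (282,345), label facing right and towards the camera.

```bash
cat > h.py <<'E'
import numpy as np,cv2
def ray(d,uv,z):
    uv=np.asarray(uv,float).reshape(-1,2);E=np.asarray(d['extrinsics'])
    c=np.c_[(uv[:,0]-d['cx'])/d['fx'],-(uv[:,1]-d['cy'])/d['fy'],-np.ones(len(uv))]@E[:3,:3].T
    o=E[:3,3];return (o+c*((z-o[2])/c[:,2])[:,None])[:,:2]
def big(m,box):
    x0,y0,x1,y1=box;k=np.zeros_like(m);k[y0:y1,x0:x1]=m[y0:y1,x0:x1]
    n,l,s,_=cv2.connectedComponentsWithStats(k);i=1+s[1:,4].argmax();return (l==i).astype(np.uint8)
def px(m):return np.argwhere(m)[:,::-1]
def circ(P):
    A=np.c_[2*P,np.ones(len(P))];s=np.linalg.lstsq(A,(P**2).sum(1),rcond=None)[0];return s[:2],np.sqrt(s[2]+s[:2]@s[:2])
def jar(d,lidbox,zt):
    f=d['frame'].astype(int);hsv=cv2.cvtColor(d['frame'],cv2.COLOR_RGB2HSV)
    dark=big(((f.max(2)<75)&(np.ptp(f,axis=2)<16)).astype(np.uint8),lidbox)
    seal=big(((f.min(2)>140)).astype(np.uint8),lidbox)
    (c,r)=cv2.minEnclosingCircle(ray(d,px(dark),zt).astype(np.float32))
    s=ray(d,px(seal),zt).mean(0)
    return np.array(c),r,s,dark,seal
E
python3 - <<'E'
from h import *
d=dict(np.load('top0.npz'));f=d['frame'].astype(int)
for y,x in((317,479),(320,470),(318,452),(305,489),(300,410),(320,540),(320,430),(268,346)):print((x,y),f[y,x])
for nm,b,z in(('jar',(450,288,506,345),.094),('spare',(318,240,372,300),.086)):
    c,r,s,dk,se=jar(d,b,z);v=s-c
    print(nm,c,r,s,np.degrees(np.arctan2(v[1],v[0])),np.hypot(*v),dk.sum(),se.sum())
    if nm=='jar': D,S=dk,se
# plate
pm=big((f.min(2)>125).astype(np.uint8),(385,255,600,425))
cs,_=cv2.findContours(pm,cv2.RETR_EXTERNAL,cv2.CHAIN_APPROX_NONE);P=max(cs,key=cv2.contourArea)[:,0]
def edge(a,b,trim=.12):
    a,b=np.array(a,float),np.array(b,float);t=(b-a)/np.linalg.norm(b-a);L=np.linalg.norm(b-a)
    q=P-a;s=q@t;e=np.abs(q[:,0]*t[1]-q[:,1]*t[0]);k=(s>trim*L)&(s<(1-trim)*L)&(e<4)
    W=ray(d,P[k],.006).astype(np.float32);vx,vy,x,y=cv2.fitLine(W,cv2.DIST_HUBER,0,.001,.001).ravel();print('edge',k.sum(),np.degrees(np.arctan2(vy,vx)),x,y);return np.array([x,y]),np.array([vx,vy])
e1=edge((424,266),(395,343));e2=edge((395,343),(530,396));e3=edge((424,266),(535,310))
print('corners',ray(d,[(424,266),(395,343),(582,417)],.006))
# pad circle
dist=f.min(2);g=((f.max(2)<125)&(np.ptp(f,axis=2)<18)).astype(np.uint8)
v=f.copy().astype(np.uint8)[:,:,::-1].copy();v[D>0]=(255,0,0);v[S>0]=(0,0,255)
for p in P:v[p[1],p[0]]=(0,255,0)
cv2.imwrite('pics/dbg.png',cv2.resize(v[250:430,310:630],None,fx=2.5,fy=2.5,interpolation=0))
E
```

```text
(479, 317) [54 52 51]
(470, 320) [55 56 52]
(452, 318) [51 41 34]
(489, 305) [150 157 145]
(410, 300) [150 156 152]
(540, 320) [149 157 148]
(430, 320) [108 107 100]
(346, 268) [73 75 72]
jar [ 0.48062804 -0.04003898] 0.035507336258888245 [ 0.49334698 -0.06381182] -61.85233151410095 0.026961437474534635 1796 731
spare [0.53876591 0.10739036] 0.03772600740194321 [0.5379421  0.10934201] 112.8850546339391 0.0021183982888113404 1693 252
edge 59 -22.962917 0.5101321 0.014285037
edge 102 66.9566 0.42690086 -0.049320444
edge 84 66.91404 0.53044564 -0.07903999
corners [[ 0.55922732 -0.00866316]
 [ 0.46084505  0.03402706]
 [ 0.36711227 -0.19341552]]
```

View pics/dbg.png

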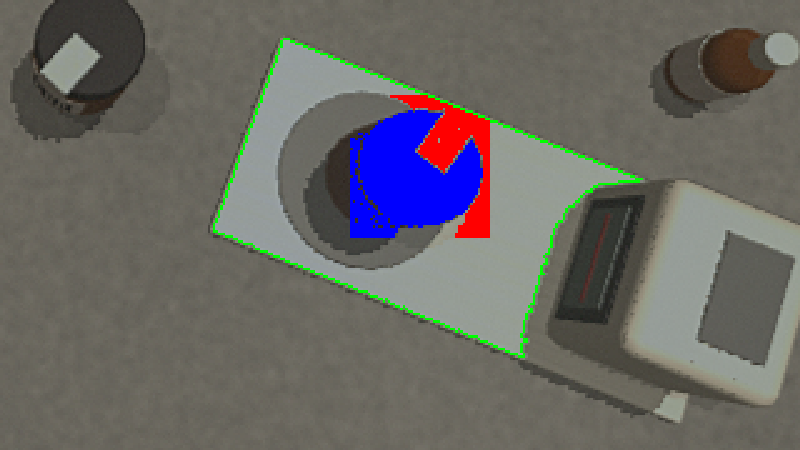

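The overlay shows the plate edges fitted well, with scanner x at about -113°. The lid's blue mask has picked up shadow and wall at lower left, so I'll fit the visible lid rim only.

```bash
cat >> h.py <<'E'
def lid(d,uv,z,R=.026,arc=(-180,180),thr=80):
    """rim points along pixel rays -> circle of known radius; seal direction by bright pixels inside"""
    from scipy.optimize import least_squares
    g=cv2.GaussianBlur(cv2.cvtColor(d['frame'],cv2.COLOR_RGB2GRAY),(3,3),0).astype(np.float32);uv=np.array(uv,float)
    pts=[]
    for a in np.radians(np.arange(arc[0],arc[1],3)):
        r=np.arange(12,36,.25);xy=uv+np.c_[np.cos(a)*r,np.sin(a)*r]
        v=cv2.remap(g,xy[:,0].astype(np.float32),xy[:,1].astype(np.float32),1).ravel()
        if v[:8].max()>thr: continue
        k=np.argmax(v>thr)
        if v[k]>thr: pts.append(xy[k])
    W=ray(d,pts,z);c0=ray(d,uv,z)[0]
    s=least_squares(lambda c:np.hypot(*(W-c).T)-R,c0,loss='soft_l1',f_scale=.0005);c=s.x
    yy,xx=np.mgrid[0:480,0:640];Q=ray(d,np.c_[xx.ravel(),yy.ravel()],z);k=(np.hypot(*(Q-c).T)<R-.0015)&(g.ravel()>105)
    S=Q[k];vx,vy,_,_=cv2.fitLine(S.astype(np.float32),2,0,.001,.001).ravel();m=S.mean(0)
    return c,np.abs(s.fun).mean(),len(pts),m,np.degrees(np.arctan2(*(m-c)[::-1])),np.degrees(np.arctan2(vy,vx)),k.sum()
E
python3 - <<'E'
from h import *
d=dict(np.load('top0.npz'))
print(lid(d,(479.5,317.5),.094,arc=(-100,100)))
print(lid(d,(479.5,317.5),.094,arc=(-70,70)))
f=d['frame'].astype(int)
# pad outline: grey/white edges along rays from approx pad centre
g=cv2.cvtColor(d['frame'],cv2.COLOR_RGB2GRAY).astype(np.float32);pts=[]
uv=np.array([457,322.])
for a in np.radians(np.arange(60,300,4)):
    r=np.arange(30,48,.25);xy=uv+np.c_[np.cos(a)*r,np.sin(a)*r]
    v=cv2.remap(g,xy[:,0].astype(np.float32),xy[:,1].astype(np.float32),1).ravel();k=np.argmax(v>128)
    if k>0:pts.append(xy[k])
W=ray(d,pts,.008);c,r=circ(W);print('pad',c,r,len(pts))
E
```

```text
(array([ 0.48745943, -0.04730577]), np.float64(0.00030134910544539804), 40, array([ 0.4974741 , -0.05704454]), np.float64(-44.199790181948536), np.float32(-37.019028), np.int64(259))
(array([ 0.48806503, -0.04758094]), np.float64(0.00013698733699477956), 28, array([ 0.49770296, -0.0571989 ]), np.float64(-44.94057757127513), np.float32(-36.231735), np.int64(266))
pad [ 0.48679495 -0.04422085] 0.04522183912903615 60
```

move_arm:
  moves:
    - [[0,0,0],[0.08,-0.06,0],1]
    - [[0,0,0],[0.16,-0.12,0],1]
    - [[0,0,0],[0.24,-0.18,0],1]
    - [[0,0,0],[0.3,-0.26,0],1]
    - [[0,0,0],[0.35,-0.34,0],1]
  squeeze: 30

```text
clock: 0.6
ee_pos: [0.3173, 0.4369, 0.2057]
tcp_rot: [0.0, 0.114, 0.993, -0.0]
contact_force: [1.1, 1.0, -0.4]
finger_gap: 0.0855
gripper_force: 0.0
```

move_arm:
  moves:
    - [[0,0,-0.045],[0.04,-0.09,0],1]
    - [[0,0,-0.09],[0.08,-0.18,0],1]
    - [[0,0,-0.135],[0.12,-0.27,0],1]
    - [[0,0,-0.18],[0.16,-0.36,0],1]
    - [[0,0,-0.22],[0.2,-0.45,0],1]

```text
clock: 1.1
ee_pos: [0.4158, 0.212, 0.2061]
tcp_rot: [-0.0, 0.446, 0.895, 0.0]
contact_force: [1.0, 0.5, 0.1]
finger_gap: 0.0854
gripper_force: 0.0
```

move_arm:
  moves:
    - [[0,0,-0.02],[0.04,-0.09,0],1]
    - [[0,0,-0.03],[0.08,-0.18,0],1]
    - [[0,0,-0.04],[0.1,-0.27,0],1]
    - [[0,0,-0.04],[0.12,-0.36,0],1]
    - [[0,0,-0.04],[0.136,-0.44,0],1]

```text
clock: 1.6
ee_pos: [0.4835, -0.0084, 0.2061]
tcp_rot: [0.0, 0.499, 0.867, -0.0]
contact_force: [0.6, 0.1, -0.4]
finger_gap: 0.0855
gripper_force: 0.0
```

```bash
cat >> h.py <<'E'
def wrist():
    from plant import get_state,vision
    from scipy.spatial.transform import Rotation as R
    s=get_state();d=dict(vision.get_image('wrist'));T=np.eye(4);q=s['tcp_rot'];T[:3,:3]=R.from_quat([*q[1:],q[0]]).as_matrix();T[:3,3]=s['ee_pos']
    d['extrinsics']=T@np.asarray(d['T_tool_cam']);y=T[:3,1];print(s['clock'],s['ee_pos'],q,'yaw of tool y',np.degrees(np.arctan2(y[1],y[0])),'q7',s['joint_positions'][6])
    return d
E
python3 - <<'E'
from h import *
d=wrist();np.savez('w0.npz',**d);cv2.imwrite('pics/w0.png',d['frame'][:,:,::-1])
E
```

```text
1.6 [ 0.48352366 -0.00842287  0.20607044] [ 3.06834615e-05  4.98897237e-01  8.66661143e-01 -9.74287469e-05] yaw of tool y 30.14586186757049 q7 0.5681642282900128
```

View pics/w0.png

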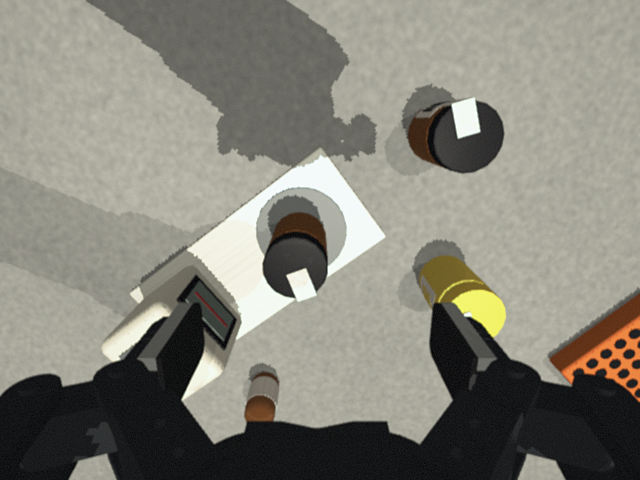

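The wrist view shows the sample jar's lid at (296,265) with its seal leaving at (302,285). The yellow jar is at (473,312), near the right finger, so I'll check that clearance.

Run:
```python
from h import *
d=dict(np.load('w0.npz'));t=dict(np.load('top0.npz'))
print('yellow',ray(t,[(440,190)],.086),ray(d,[(473,312)],.086))
g=cv2.cvtColor(d['frame'],cv2.COLOR_RGB2GRAY)
for uv,arc in(((296,265),(-10,190)),((296,265),(5,170))):print(lid(d,uv,.094,arc=arc,thr=110))
# seal: bright region within pixels; side edges
yy,xx=np.mgrid[0:480,0:640]
k=(g>150)&(xx>275)&(xx<325)&(yy>260)&(yy<306)
m=big(k.astype(np.uint8),(275,255,325,306))
r=cv2.minAreaRect(ray(d,px(m),.094).astype(np.float32)*1000);print(r)
w=ray(d,[(322,150),(385,237)],.006);print('plate end',w,w.mean(0))
b=cv2.resize(d['frame'][220:320,240:360],None,fx=5,fy=5,interpolation=0);cv2.imwrite('pics/w0c.png',b[:,:,::-1])
```

```text
yellow [[ 0.63816487 -0.01553288]] [[ 0.6342588  -0.01218847]]
(array([ 0.48519482, -0.04706665]), np.float64(0.0005789433138457923), 29, array([ 0.49537609, -0.05703385]), np.float64(-44.391272684558835), np.float32(-21.188194), np.int64(510))
(array([ 0.48496722, -0.04703849]), np.float64(0.0003800015984031415), 17, array([ 0.49508802, -0.05697888]), np.float64(-44.48476577469242), np.float32(-13.257213), np.int64(508))
((497.7427978515625, -61.29267120361328), (38.41559600830078, 31.725990295410156), 30.23670768737793)
plate end [[ 0.46371274  0.03341257]
 [ 0.56083957 -0.00813664]] [0.51227615 0.01263796]
```

View pics/w0c.png

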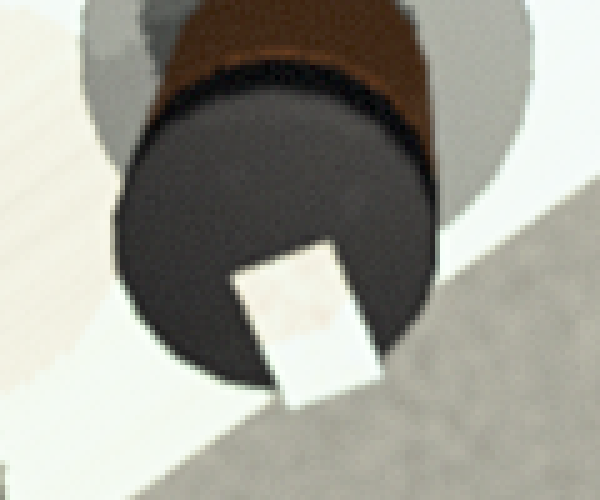

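The crop shows the seal's corners clearly: inner corners (230,273) and (333,240), outer corners (290,408) and (382,378). I'll take the label direction from them, and the centre agrees between views to about 2 mm.

Run:
```python
from h import *
d=dict(np.load('w0.npz'))
C=np.array([(230,273),(333,240),(290,408),(382,378)])/5+[239.6,219.6]
a,b,e,f=ray(d,C,.0943);ang=lambda v:np.degrees(np.arctan2(v[1],v[0]))
print(ang(e-a),ang(f-b),'inner perp',ang(b-a)-90,ang(b-a)+90,np.hypot(*(b-a)),'mid from c',ang((a+b)/2-[.4852,-.0470]),ang((e+f)/2-[.4852,-.0470]))
```

```text
-38.505244391506146 -41.85554351536108 inner perp -40.88042031920239 139.1195796807976 0.017024015399493223 mid from c -50.581011460179326 -41.967014046254924
```

move_arm:
  moves:
    - [[0,0,0],[0.005,-0.077,0],1]
    - [[0,0,0],[0.005,-0.077,-0.08],1]
    - [[0,0,0],[0.005,-0.077,-0.16],1]
    - [[0,0,0],[0.005,-0.077,-0.24],1]
    - [[0,0,0],[0.005,-0.077,-0.312],1]

```text
clock: 2.15
ee_pos: [0.4855, -0.0442, 0.0484]
tcp_rot: [-0.0, 0.498, 0.867, -0.0]
contact_force: [-0.1, 0.0, -0.2]
finger_gap: 0.0857
gripper_force: 0.0
```

move_arm:
  moves:
    - [[0,0,0],[0,0,0],1]
    - [[0,0,0],[0,0,0],0.68]
    - [[0,0,0],[0,0,0],0.6]
    - [[0,0,0],[0,0,0],0.5]
    - [[0,0,0],[0,0,0],0.4]
  squeeze: 25

```text
clock: 2.65
ee_pos: [0.4875, -0.0445, 0.0521]
tcp_rot: [0.001, 0.498, 0.867, 0.001]
contact_force: [-1.7, -1.5, 5.0]
finger_gap: 0.051
gripper_force: 25.0
```

move_arm:
  moves:
    - [[0,0,-0.04],[0,0,0],0.4]
    - [[0,0,-0.08],[0,0,0],0.4]
    - [[0,0,-0.12],[0,0,0],0.4]
    - [[0,0,-0.16],[0,0,0],0.4]
    - [[0,0,-0.2],[0,0,0],0.4]

```text
clock: 3.15
ee_pos: [0.4887, -0.0438, 0.0522]
tcp_rot: [0.001, 0.743, 0.669, 0.002]
contact_force: [1.4, 0.9, 3.7]
finger_gap: 0.051
gripper_force: 25.5
```

move_arm:
  moves:
    - [[0,0,-0.04],[0,0,0],0.4]
    - [[0,0,-0.08],[0,0,0],0.4]
    - [[0,0,-0.12],[0,0,0],0.4]
    - [[0,0,-0.16],[0,0,0],0.4]
    - [[0,0,-0.2],[0,0,0],0.4]

```text
clock: 3.65
ee_pos: [0.489, -0.0442, 0.0523]
tcp_rot: [0.001, 0.914, 0.406, 0.003]
contact_force: [3.5, -0.0, 1.8]
finger_gap: 0.0515
gripper_force: 25.6
```

move_arm:
  moves:
    - [[0,0,0],[0,0,0],0.4]
    - [[0,0,0],[0,0,0],0.55]
    - [[0,0,0],[0,0,0],0.75]
    - [[0,0,0],[0,0,0],1]
    - [[0,0,0],[0,0,0],1]

```text
clock: 4.15
ee_pos: [0.486, -0.0443, 0.0504]
tcp_rot: [-0.0, 0.913, 0.409, 0.0]
contact_force: [-0.2, -0.3, -0.0]
finger_gap: 0.0854
gripper_force: 0.0
```

Run:
```python
from h import *
d=wrist()
```

```text
4.15 [ 0.48601784 -0.04428907  0.05044216] [-2.00602297e-04  9.12690676e-01  4.08650994e-01  2.33157668e-04] yaw of tool y -41.759753584753746 q7 -0.15674287295971343
```

move_arm:
  moves:
    - [[0,0,0],[0,0,0.08],1]
    - [[0,0,0],[0,0,0.16],1]
    - [[0,0,0],[0,0,0.24],1]
    - [[0,0,0],[0,0,0.32],1]
    - [[0,0,0],[-0.06,0,0.36],1]

```text
clock: 4.7
ee_pos: [0.4596, -0.0449, 0.2332]
tcp_rot: [0.002, 0.913, 0.409, 0.002]
contact_force: [-0.6, 0.8, 1.1]
finger_gap: 0.0852
gripper_force: 0.0
```

Run:
```python
from h import *
from plant import vision
d=wrist();np.savez('w1.npz',**d);t=vision.get_image('top');np.savez('top1.npz',**t)
E=d['extrinsics'];p=np.linalg.inv(E)@[.486,-.045,.094,1];u,v=d['cx']+d['fx']*p[0]/-p[2],d['cy']-d['fy']*p[1]/-p[2];print(u,v)
u0,v0=int(u)-50,int(v)-50;u0=max(0,min(540,u0));v0=max(0,min(380,v0));print(u0,v0)
A=cv2.resize(d['frame'][v0:v0+100,u0:u0+100],(500,500),interpolation=0)
B=cv2.resize(t['frame'][230:430,380:640],(290*1,500*290//500),interpolation=0)
im=np.zeros((500,800,3),np.uint8);im[:,:500]=A;im[:290,505:795]=B
cv2.imwrite('pics/w1.png',im[:,:,::-1])
```

```text
4.7 [ 0.45957392 -0.0449057   0.23324825] [0.0020247  0.91270948 0.40859921 0.00199526] yaw of tool y -41.7663562129528 q7 -0.4941143082084209
340.94997543009606 190.94538318469117
290 140
```

View pics/w1.png

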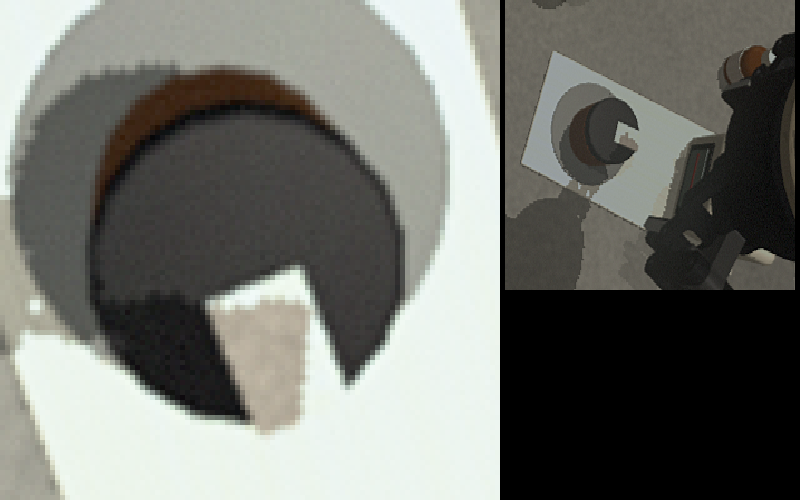

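The crop shows the seal's inner corners at (205,302) and (302,265), with side edges running to (257,432) and (347,385). The inset shows the seal pointing roughly at the window. I'll compare it with the plate's long edges in the same wrist picture.

Run:
```python
from h import *
d=dict(np.load('w1.npz'));ang=lambda v:np.degrees(np.arctan2(v[1],v[0]))
C=np.array([(205,302),(302,265),(257,432),(347,385)])/5+[289.6,139.6]
a,b,e,f=ray(d,C,.0943);print('seal',ang(e-a),ang(f-b),ang(b-a)-90,ang(b-a)+90)
L=lid(d,(340,191),.094,arc=(-25,15),thr=110);print(L)
g=cv2.cvtColor(d['frame'],cv2.COLOR_RGB2GRAY)
# long edges of plate by gradient along rows, subpixel-ish
for nm,r0,r1,c0,c1,s in(('R',100,170,372,400,-1),('L',212,245,284,312,1)):
    x=np.diff(g.astype(float),axis=1)*s;P=[(c0+x[r,c0:c1].argmax()+.5,r) for r in range(r0,r1)]
    W=(ray(d,P,.006)*1000).astype(np.float32);l=cv2.fitLine(W,cv2.DIST_HUBER,0,.01,.01).ravel();print(nm,np.degrees(np.arctan2(l[1],l[0])),l[2:],np.median(np.abs((W-l[2:])@[-l[1],l[0]])))
t=dict(np.load('top1.npz'));print(lid(t,(479,322),.094,arc=(-90,90)))
gt=t['frame'][285:350,450:520].copy()
cv2.imwrite('pics/t1.png',cv2.resize(gt,None,fx=8,fy=8,interpolation=0)[:,:,::-1])
```

```text
seal -109.70976886630612 -110.10388313813101 -110.49216834533189 69.50783165466811
(array([ 0.48311567, -0.04530226]), np.float64(0.00012477977730021672), 14, array([ 0.47926229, -0.05760723]), np.float64(-107.38829865750867), np.float32(69.837875), np.int64(551))
R 66.65425 [548.3275   -37.648827] 0.2551408
L 67.239174 [420.06842 -60.59929] 0.26467863
(array([ 0.4841546 , -0.04324987]), np.float64(0.0002331555928133405), 34, array([ 0.48071301, -0.05683   ]), np.float64(-104.22094554096891), np.float32(70.784706), np.int64(250))
```

View pics/t1.png

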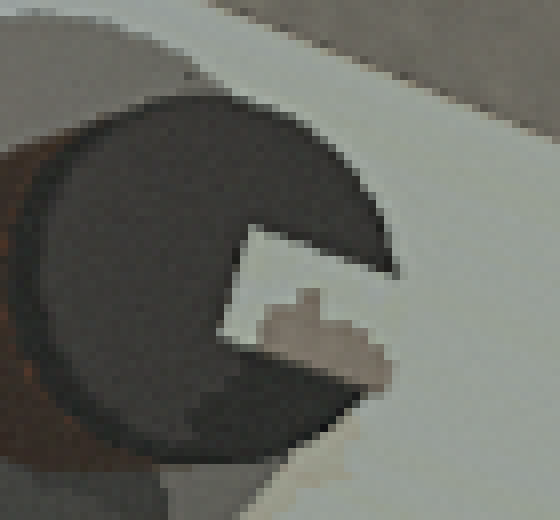

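The seal lies at -110.1° and the plate axis at -113.0° in the same picture, so about -3° more is needed. The top view roughly agrees. I'll regrip and add that.

move_arm:
  moves:
    - [[0,0,0],[0.058,0,-0.04],1]
    - [[0,0,0],[0.058,0,-0.12],1]
    - [[0,0,0],[0.058,0,-0.2],1]
    - [[0,0,0],[0.058,0,-0.28],1]
    - [[0,0,0],[0.058,0,-0.36],1]

```text
clock: 5.3
ee_pos: [0.4845, -0.0448, 0.0477]
tcp_rot: [-0.0, 0.913, 0.408, -0.001]
contact_force: [1.3, 0.9, 0.0]
finger_gap: 0.0854
gripper_force: 0.0
```

move_arm:
  moves:
    - [[0,0,0],[0,0,0],1]
    - [[0,0,0],[0,0,0],0.68]
    - [[0,0,0],[0,0,0],0.6]
    - [[0,0,0],[0,0,0],0.5]
    - [[0,0,0],[0,0,0],0.4]

```text
clock: 5.8
ee_pos: [0.4866, -0.0444, 0.052]
tcp_rot: [0.0, 0.913, 0.409, 0.002]
contact_force: [-0.8, 0.0, 7.1]
finger_gap: 0.0507
gripper_force: 25.4
```

move_arm:
  moves:
    - [[0,0,-0.01],[0,0,0],0.4]
    - [[0,0,-0.017],[0,0,0],0.4]
    - [[0,0,-0.017],[0,0,0],0.4]
    - [[0,0,-0.017],[0,0,0],0.6]
    - [[0,0,-0.017],[0,0,0],0.8]

```text
clock: 6.3
ee_pos: [0.4862, -0.0442, 0.0515]
tcp_rot: [0.0, 0.923, 0.384, 0.001]
contact_force: [0.2, 0.9, -1.1]
finger_gap: 0.064
gripper_force: 0.0
```

move_arm:
  moves:
    - [[0,0,0],[0,0,0],1]
    - [[0,0,0],[0,0,0],1]
    - [[0,0,0],[0,0,0.08],1]
    - [[0,0,0],[0,0,0.16],1]
    - [[0,0,0],[0,0,0.24],1]

```text
clock: 6.8
ee_pos: [0.4845, -0.0449, 0.1714]
tcp_rot: [0.0, 0.924, 0.383, -0.001]
contact_force: [0.5, 0.6, 0.8]
finger_gap: 0.085
gripper_force: 0.0
```

move_arm:
  moves:
    - [[0,0,0],[-0.02,0,0.06],1]
    - [[0,0,0],[-0.06,0,0.12],1]
    - [[0,0,0],[-0.06,0,0.12],1]
    - [[0,0,0],[-0.06,0,0.12],1]
    - [[0,0,0],[-0.06,0,0.12],1]

```text
clock: 7.3
ee_pos: [0.4549, -0.0441, 0.2295]
tcp_rot: [-0.0, 0.923, 0.384, -0.0]
contact_force: [-0.2, -0.3, 0.3]
finger_gap: 0.0856
gripper_force: 0.0
```

Run:
```python
from h import *
from plant import vision
d=wrist();np.savez('w2.npz',**d);t=vision.get_image('top');np.savez('top2.npz',**t)
L=lid(d,(340,191),.094,arc=(-25,15),thr=110);print(L)
print(lid(t,(479,322),.094,arc=(-90,90)))
A=cv2.resize(d['frame'][140:240,290:390],(500,500),interpolation=0)
im=np.zeros((500,800,3),np.uint8);im[:,:500]=A;im[:290,505:795]=cv2.resize(t['frame'][230:430,300:500],(290,290),interpolation=0)
cv2.imwrite('pics/w2.png',im[:,:,::-1])
g=cv2.cvtColor(d['frame'],cv2.COLOR_RGB2GRAY)
for nm,r0,r1,c0,c1,s in(('R',100,170,372,400,-1),('L',212,245,284,312,1)):
    x=np.diff(g.astype(float),axis=1)*s;P=[(c0+x[r,c0:c1].argmax()+.5,r) for r in range(r0,r1)]
    W=(ray(d,P,.006)*1000).astype(np.float32);l=cv2.fitLine(W,cv2.DIST_HUBER,0,.01,.01).ravel();print(nm,np.degrees(np.arctan2(l[1],l[0])))
```

```text
7.3 [ 0.45485773 -0.04410221  0.22948866] [-1.44931103e-04  9.23302340e-01  3.84073718e-01 -3.83488750e-04] yaw of tool y -44.8275104198902 q7 -0.5160599421043403
(array([ 0.48018116, -0.04417011]), np.float64(nan), 0, array([ 0.47628828, -0.05633459]), np.float64(-107.74569048435184), np.float32(-10.57588), np.int64(683))
(array([ 0.48475133, -0.04275317]), np.float64(0.000240235669665349), 33, array([ 0.4805884 , -0.05589665]), np.float64(-107.57455457262633), np.float32(71.044525), np.int64(251))
R 66.82082
L 66.666046h.py:34: RuntimeWarning: Mean of empty slice.
  return c,np.abs(s.fun).mean(),len(pts),m,np.degrees(np.arctan2(*(m-c)[::-1])),np.degrees(np.arctan2(vy,vx)),k.sum()
  ret = ret.dtype.type(ret / rcount)
```

View pics/w2.png

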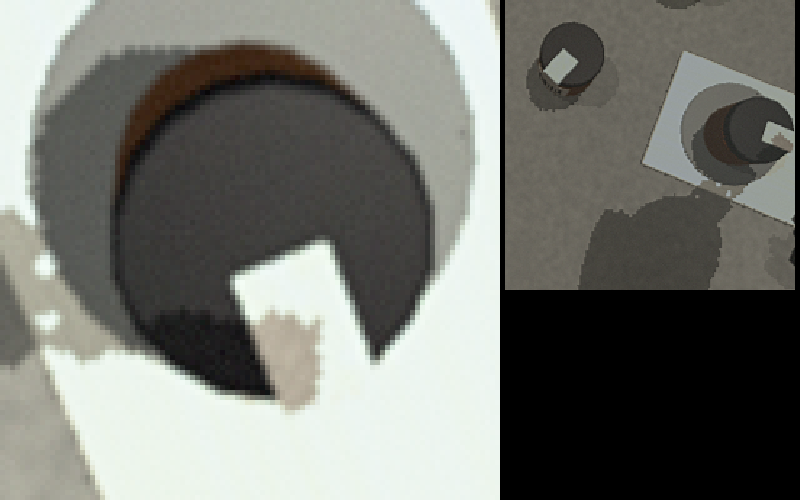

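The crop shows inner corners (230,275) and (330,238), with side edges to (275,396) and (375,362). The jar stands upright on the pad.

Run:
```python
from h import *
d=dict(np.load('w2.npz'));ang=lambda v:np.degrees(np.arctan2(v[1],v[0]))
C=np.array([(230,275),(330,238),(275,396),(375,362)])/5+[289.6,139.6]
a,b,e,f=ray(d,C,.0943);print('seal',ang(e-a),ang(f-b),ang(b-a)-90)
# subpixel side edges of the seal from steepest gradient along rows
for n in '12':
  for w,rows,m,k0 in(('w',None,0,0),):
    d=dict(np.load(f'w{n}.npz'));g=cv2.cvtColor(d['frame'],cv2.COLOR_RGB2GRAY).astype(float)
    for nm,(p,q),s in(('left',((205,302),(250,415)) if n=='1' else ((230,275),(273,393)),1),('right',((302,265),(347,385)) if n=='1' else ((330,238),(375,360)),-1)):
        p,q=[np.array(v)/5+[289.6,139.6] for v in(p,q)];P=[]
        for r in range(int(p[1])+3,int(q[1])-1):
            x=p[0]+(q[0]-p[0])*(r-p[1])/(q[1]-p[1]);c0=int(round(x))-3;D=np.clip(s*np.diff(g[r,c0:c0+8]),0,None)
            P.append((c0+.5+(D*np.arange(7)).sum()/D.sum(),r))
        W=(ray(d,P,.094)*1000).astype(np.float32);l=cv2.fitLine(W,cv2.DIST_HUBER,0,.01,.01).ravel();print(n,nm,len(P),np.degrees(np.arctan2(l[1],l[0])))
```

```text
seal -113.88317807198928 -113.47776614612509 -114.11666771065127
1 left 18 70.072754
1 right 20 69.86485
2 left 20 67.06938
2 right 20 67.33458
```

```bash
python3 -c "
from plant import workorder;print(workorder.hand_in())"
```

```text
the job is handed in; nothing more can be done
None
```

I turned the sample jar until its label faces the scanner window to within about 1° as measured, and left it upright on the round pad, released. The waiting jar was not touched, and I handed the job in at about 7.4 s; no verdict came back.

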